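# Press the humidifier's refill flask into its spring dock and hold it

### The arm

A 6-joint arm with a two-finger parallel gripper is mounted at the origin on the work surface. World frame = base frame: x ahead of the robot, y to its left, z up, the work surface at z = 0. Lengths are in m, angles in rad, forces in N, time in s.
With the tool pointing down it reaches from about 0.4 to 0.825 m from the base axis. Payload 7 kg.
Tool frame: the origin (TCP) lies at the centre of the arm's flange, where the gripper is bolted on; the fingertips stand 178 mm ahead of it and the grasp point (between the pads) lies 159 mm ahead of it; z points along the fingers, y is the direction in which the jaws open and shut (so a half turn about z gives the same grasp; the last joint's range is limited). The gripper opens to 88 mm and grips with 3 to 60 N. Pads are 19 mm wide; open, the fingers measure 130 mm over their backs; the gripper's body (78 mm by 193 mm) begins 47 mm behind the grasp point.
Start: joints at [1.432, 0.359, 0.012, 0, -1.224, -0.288], TCP at [0.279, 0.614, 0.405] pointing down, gripper open.
Joint ranges: [-3.07, 3.07], [-1.43, 2.12], [-1.02, 1.25], [-3.03, 1.67], [-3.05, -0], [-3.03, 3.03]. Speed limits (rad/s): [2.39, 2.39, 3.01, 3.14, 3.14, 3.14].

### API

Orientations are given as [roll, pitch, yaw] about the fixed x, y, z axes, in that order (R = Rz(yaw) Ry(pitch) Rx(roll)).
In Python, from station import * gives the robot as it stands.
- The arm moves only by the tool send_rows, never from a script. Its argument "motion" is a list of rows, each an object with "offset": the shift along the tool's x, y, z in cm, a list of three; "turn": the turn about the tool's z in degrees. In form: [{"offset": [x, y, z], "turn": turn}, ...]. A call has 1 to 8 rows; each row is the pose to reach, as a shift and turn from the pose commanded when the call began, along the tool's axes at that moment; what a row does not reach only later rows make up. A row lasts 1/10 s, in which the tool goes at most 50 mm and 8.59 degrees, less where a joint would pass 70% of its speed; a pose out of reach is approached as far as the arm can. A call with a gripper value outside its range is refused whole. "hand" is the opening, from -1 (shut) to 1 (fully open), set as the call begins (left out, the last holds). The fingers move at their own pace and stop on an object; "squeeze" is the grip in N (left out, the last holds). Time passes only in rows, so rows that repeat a pose let the fingers close. It gives the time, the measured TCP pose, the force and the opening at its end, in the units of the state.
- get_state(): the state, without advancing time (a new reading comes with each control period).
- grab_frame(name): name is "scene" or "top" or "wrist"; returns a dict with "frame" (400x640x3 uint8, blue, green, red), "range_z" (400x640 float32, m along the optical axis (not along the pixel's ray), 0 where there is no reading), "vertical_fov" (degrees; the focal length in pixels is half the picture's height over the tangent of half this angle, whatever the lens; pixels are square), "cx", "cy" (the principal point, pixels), "k1" (the pictures are not rectified: a ray, as slopes to the right and down, at radius r is drawn at 1 + k1 r^2 times it, then the intrinsics apply), "cam_to_world" (4x4, takes a point from camera to world coordinates). Camera axes: x right, y up, looking along -z (the intrinsics and any distortion apply to the point x, -y, -z); pixel columns grow to the right and rows downward; lengths in m; the calibration is good to about 2 mm. A picture is of the moment at which its call begins.
- job_done(): hands the job in, once; it reports no verdict.
The state is a dict: "t": time; "q": joint angles; "qd": joint speeds; "joint_efforts": joint torques, N m; "eef_pos": TCP position; "ee_rot": TCP orientation; "force": force on the tool from outside, world axes, zero at the start; "moment": the same for the moment, N m; "width": finger opening in m.
Only numpy, scipy, OpenCV 4.12 (cv2) and the standard library are available. Lean on these libraries where they do the work, as an engineer would, in place of code of your own. Each camera call takes 0.05 s, during which the arm holds its last target. There are 200 camera calls.

### The job

Lift the tall-necked refill flask up out of the spring catches of its parking rail, set it upright in the sprung ring of the humidifier dock and press it down until the top of the ring is level with the rim of the collar around it (a little deeper is fine). Finish while still gripping the flask and holding it pressed down like that, with only the flask, not the fingers, pushing the ring. Leave the short flask on the rail and the mug, label roll and wooden box where they are.

Things in the scene. Friction and masses are not known exactly. Their poses are not given: they have to be found in the camera images.
- tall_flask_center (a point): Half-way point of the tall flask to move: 146 mm tall, 0.15-0.29 kg, round about z (up the neck). From its underside: foot 32 mm wide, 8 mm high; aluminium ball bulb 66 mm wide centred 34 mm up; neck 24 mm wide to 96 mm; black cap 32 mm wide from 96 to 146 mm (23 to 73 mm above this point). Starts upright on either place of the rail.
- rail: Fixed aluminium rail 250 (its y) x 66 x 20 mm, origin under its centre. Two places at y = +-70 mm: a flask stands on its top inside a 6 mm lip. Two sprung black rollers per place, on the rail's +-x sides (84 mm high, reaching 70 mm from the middle line), overhang the bulb; lifting straight up pushes them aside: about 10 N with the weight, helping upward after 25 mm, free by 50 mm.
- short_flask_center (a point): Centre, half-way up, of the short flask, to be left alone on the rail's other place: same bulb, but only 88 mm tall, with a 46 mm wide flat cap. Round about z.
- collar_rim (a point): Centre of the rim of the dock's fixed grey round collar (inside 82 mm, outside 94 mm in diameter), 34 mm above the table, z up. The dock is fixed, 130 mm (its x) by 190 mm (its y), nowhere else higher than the rim.
- ring_top (a point): Centre of the upper face of the dock's steel ring (outside 72, inside 50 mm in diameter, 8 mm thick, open inside); moves with it. Untouched it is 18 mm above the collar's rim, 52 mm above the table. With the upright flask seated in the ring, the flask's half-way point is about 60 mm above this point and its foot reaches about 13 mm below it.
- dock_ring (a joint): How far the ring is pressed down, m: 0 untouched, 0.018 level with the collar's rim, 0.024 at its bottom stop. Sprung upwards: starts to move at about 5 N (the flask's weight alone does not move it), takes about 11 N at 0.018 and 13 N at the stop (flask's weight included), and springs back when let go.
- mug: White mug, 80 mm in diameter, 90 mm tall, handle at its +y; origin at the centre of its underside. Bystander.
- label_roll: Paper label roll standing on end, 90 mm in diameter, 60 mm tall, with a 40 mm hole; origin at the centre of its underside. Bystander.
- wooden_box: Shut wooden box, 90 (its x) by 130 (its y) by 45 mm tall; origin at the centre of its underside. Bystander.
Things that resemble listed ones, but are neither listed nor needed, are in the scene too. Leave any red look-alike of the part that bears tall_flask_center alone.

How it is judged:
By the outcome, as a careful person would: the job done as asked, in the order asked, and still so for the second after the job is handed in, while the arm keeps its last pose, push and grip.
It also fails if it takes over 38 s, if anything falls off the work surface, if the arm or the gripper's body presses on something with over 40 N, if the wrist force passes 120 N, or if a joint passes its speed limit or range.

## Working session

There is one attempt and no reset: what is moved stays moved. The work goes in short steps, Python scripts to look and compute and a tool call to move; the robot and the scene stay as the last step left them, time stands still between calls to the robot, and variables do not carry over. Pictures are saved under pics/ and viewed, about 8 in all and at most 12, crops included, and the job is handed in when it is done.

Besides the shell and the picture viewer there is one more tool, called after "Call:" as name([rows], argument=value, ...), one row to a line, values as JSON. send_rows: Moves the arm, as the interface text tells. Its arguments: {"type":"object","properties":{"motion":{"type":"array"},"hand":{"type":"number"},"squeeze":{"type":"number"}},"required":["motion"]}

```bash
mkdir -p pics; cat > h.py <<'E'
from station import *
import numpy as np, cv2
def grab(n,save=None):
    f=grab_frame(n)
    if save: cv2.imwrite('pics/'+save,f['frame'])
    return f
def pts(f,uv):
    uv=np.asarray(uv,float).reshape(-1,1,2)
    fl=f['frame'].shape[0]/2/np.tan(np.radians(f['vertical_fov'])/2)
    K=np.array([[fl,0,f['cx']],[0,fl,f['cy']],[0,0,1]])
    s=cv2.undistortPoints(uv,K,np.array([f['k1'],0,0,0.]))[:,0]
    d=np.c_[s[:,0],-s[:,1],-np.ones(len(s))]
    M=np.array(f['cam_to_world'])
    return M[:3,3],d@M[:3,:3].T   # origin, rays with unit depth
def onplane(f,uv,z):
    o,d=pts(f,uv); return o+d*((z-o[2])/d[:,2])[:,None]
def cloud(f):
    h,w=f['range_z'].shape
    v,u=np.mgrid[:h,:w]
    o,d=pts(f,np.c_[u.ravel(),v.ravel()])
    P=(o+d*f['range_z'].reshape(-1,1)).reshape(h,w,3)
    P[f['range_z']==0]=np.nan
    return P
def project(f,p):
    M=np.linalg.inv(np.array(f['cam_to_world'])); c=np.atleast_2d(p)@M[:3,:3].T+M[:3,3]
    x=c[:,0]/-c[:,2]; y=-c[:,1]/-c[:,2]; k=1+f['k1']*(x*x+y*y)
    fl=f['frame'].shape[0]/2/np.tan(np.radians(f['vertical_fov'])/2)
    return np.c_[fl*x*k+f['cx'],fl*y*k+f['cy']]
E
python3 - <<'E'
from h import *
import pickle
for n in('scene','top'):
    f=grab(n); pickle.dump(f,open(n+'.pkl','wb'))
    print(n,np.round(f['cam_to_world'],3).tolist(),f['vertical_fov'],f['k1'],np.nanmean(f['range_z']==0))
    cv2.imwrite(f'pics/{n}0.png',f['frame'])
print(get_state())
E
```

```text
scene [[-0.881, -0.379, 0.283, 0.942], [0.473, -0.722, 0.505, 0.612], [0.013, 0.579, 0.815, 1.114], [0.0, 0.0, 0.0, 1.0]] 52.81055976912801 0.00491463741402279 0.00398828125
top [[0.002, 0.999, -0.045, 0.528], [-1.0, 0.002, 0.003, -0.017], [0.003, 0.045, 0.999, 1.093], [0.0, 0.0, 0.0, 1.0]] 55.28299747891313 -0.015598366163263893 0.00398046875
{'t': 0.1, 'q': array([ 1.43208967e+00,  3.59254708e-01,  1.11423709e-02, -2.69552171e-04,
       -1.22406566e+00, -2.88128175e-01]), 'qd': array([ 0.00058138, -0.00081144,  0.00106201,  0.00260602,  0.00068687,
       -0.00019092]), 'joint_efforts': array([-1.38142637e-03, -5.84163308e+01,  2.93750918e+01,  7.01547951e+00,
        1.01764739e-02, -4.57030808e-05]), 'eef_pos': array([0.27936438, 0.61428131, 0.40385884]), 'ee_rot': array([ 3.14019592e+00, -1.49677965e-04, -4.26926508e-01]), 'force': array([ 0.41966563, -0.40278035,  0.13433963]), 'moment': array([ 0.02891986, -0.01490622, -0.00443035]), 'width': 0.08750871514348804}
```

View pics/scene0.png

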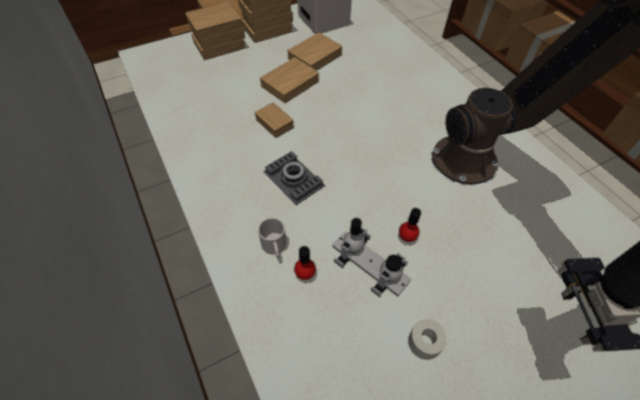

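View pics/top0.png

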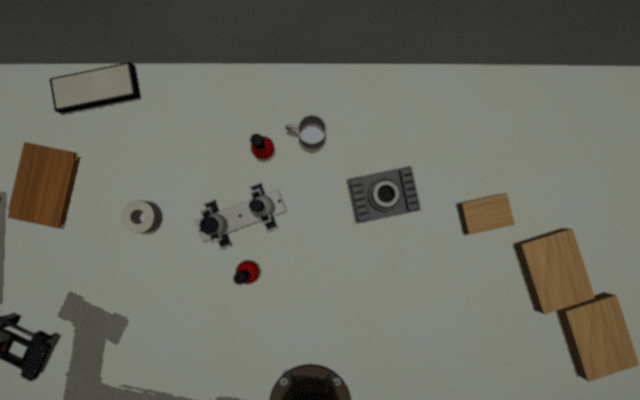

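The scene view shows the tall flask at about (355,230), the short one at (395,265), the dock at (293,172) and the mug at (272,235). Red look-alikes are at (305,265) and (410,230). In the top view the tall flask is near (260,205), the short one near (212,225), and the dock ring at (386,194).

```bash
python3 - <<'E'
from h import *
import pickle
F={n:pickle.load(open(n+'.pkl','rb')) for n in('scene','top')}
rois={'scene':dict(tall=(335,210,372,262),short=(375,248,412,290),dock=(262,148,326,205)),'top':dict(tall=(243,180,282,232),short=(194,198,235,250),dock=(345,163,423,224))}
cir={}
for n,f in F.items():
    P=cloud(f)
    for k,(a,b,c,d) in rois[n].items():
        p=P[b:d,a:c].reshape(-1,3); p=p[~np.isnan(p[:,0])]
        zt=np.percentile(p[:,2],99.5); print(n,k,'zmax',zt.round(4),p[:,2].max().round(4))
        m=p[p[:,2]>zt-.006]; 
        print('   top pts',len(m),'mean',m.mean(0).round(4),'mid',((m.max(0)+m.min(0))/2).round(4),'ext',np.ptp(m,axis=0).round(4))
    # objects overall
P=cloud(F['top'])
# obstacles map: components above 15mm
h=(P[...,2]>.012).astype(np.uint8)
nn,l,s,c=cv2.connectedComponentsWithStats(h)
for i in range(1,nn):
    if s[i,4]>60:
        q=P[l==i]; print(s[i].tolist(),'xy',q[:,:2].mean(0).round(3),'min',q.min(0).round(3),'max',q.max(0).round(3))
# upscaled crop both
a=cv2.resize(F['scene']['frame'][140:300,250:430],None,fx=2.2,fy=2.2,interpolation=3)
b=cv2.resize(F['top']['frame'][150:260,180:430],None,fx=3,fy=3,interpolation=3)
w=max(a.shape[1],b.shape[1]); im=np.zeros((a.shape[0]+b.shape[0],w,3),np.uint8); im[:a.shape[0],:a.shape[1]]=a; im[a.shape[0]:,:b.shape[1]]=b
cv2.imwrite('pics/c1.png',im[:,:800]); print(im.shape)
E
```

```text
scene tall zmax 0.1688 0.1709
   top pts 92 mean [0.56   0.1315 0.1666] mid [0.5591 0.1309 0.1671] ext [0.0316 0.0314 0.0076]
scene short zmax 0.1127 0.1145
   top pts 179 mean [0.5093 0.2624 0.1093] mid [0.5083 0.2624 0.1106] ext [0.0474 0.0458 0.0078]
scene dock zmax 0.0556 0.0588
   top pts 137 mean [ 0.5953 -0.2077  0.0533] mid [ 0.5961 -0.2073  0.0542] ext [0.0698 0.0692 0.0091]
top tall zmax 0.1676 0.1691
   top pts 127 mean [0.5578 0.1343 0.1653] mid [0.558  0.1336 0.1653] ext [0.0294 0.0291 0.0075]
top short zmax 0.1098 0.1119
   top pts 229 mean [0.5083 0.2625 0.1071] mid [0.508  0.2625 0.1079] ext [0.0412 0.0446 0.008 ]
top dock zmax 0.0535 0.0566
   top pts 276 mean [ 0.5944 -0.2049  0.0509] mid [ 0.5941 -0.2049  0.0521] ext [0.0688 0.0694 0.0089]
[50, 63, 90, 50, 3033] xy [0.895 0.616] min [0.829 0.495 0.012] max [0.969 0.748 0.04 ]
[285, 114, 42, 35, 543] xy [0.767 0.007] min [ 0.723 -0.041  0.013] max [0.803 0.071 0.094]
[251, 134, 23, 26, 467] xy [0.716 0.131] min [0.69  0.105 0.026] max [0.754 0.166 0.15 ]
[8, 142, 68, 87, 4253] xy [0.618 0.762] min [0.496 0.668 0.012
[... 184 characters left out ...]
3  0.012] max [ 0.639 -0.107  0.039]
[195, 189, 91, 54, 2331] xy [0.534 0.193] min [0.458 0.073 0.012] max [0.606 0.325 0.169]
[457, 193, 58, 42, 1684] xy [ 0.539 -0.483] min [ 0.482 -0.56   0.012] max [ 0.598 -0.414  0.051]
[121, 201, 40, 33, 1007] xy [0.529 0.464] min [0.484 0.424 0.012] max [0.573 0.515 0.064]
[516, 229, 123, 153, 9063] xy [ 0.291 -0.731] min [ 0.082 -0.897  0.012] max [ 0.498 -0.578  0.054]
[234, 260, 26, 25, 504] xy [0.383 0.166] min [0.346 0.141 0.03 ] max [0.411 0.203 0.149]
[0, 312, 61, 69, 2199] xy [0.266 0.569] min [0.203 0.512 0.222] max [0.323 0.667 0.359]
[274, 366, 77, 34, 1528] xy [ 0.076 -0.002] min [ 0.024 -0.11   0.012] max [0.116 0.101 0.193]
(682, 750, 3)
```

View pics/c1.png

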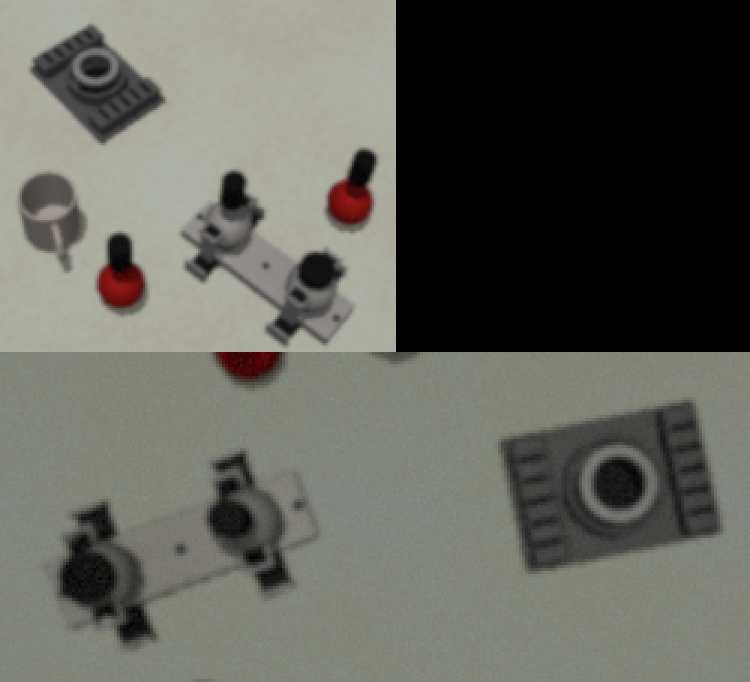

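The crops confirm it: the small-capped tall flask is on the dock-side rail place, standing upright. The rail yaw is about 21°. The measured heights (0.166 tall, 0.109 short, 0.052 ring) match the text. I'll go above the tall flask next.

Call:
send_rows([
  {"offset": [4,2.8,0],"turn": 0},
  {"offset": [8,5.6,0],"turn": 0},
  {"offset": [12,8.4,0],"turn": 0},
  {"offset": [16,11.2,0],"turn": 0},
  {"offset": [20,14,0],"turn": 0},
  {"offset": [24,17,0],"turn": 0},
  {"offset": [28,20,0],"turn": 0},
  {"offset": [30,21.3,0],"turn": 0},
], hand=1)

```text
t: 0.9
eef_pos: [0.4651, 0.2931, 0.4046]
ee_rot: [3.141, 0.0, -0.429]
force: [1.5, 0.7, 0.8]
width: 0.0877
```

Call:
send_rows([
  {"offset": [4,2.8,0],"turn": 0},
  {"offset": [8,5.6,0],"turn": 0},
  {"offset": [12,8.4,0],"turn": 0},
  {"offset": [15.4,10.9,0],"turn": 0},
  {"offset": [15.4,10.9,0],"turn": 0},
  {"offset": [15.4,10.9,0],"turn": 0},
  {"offset": [15.4,10.9,0],"turn": 0},
])

```text
t: 1.6
eef_pos: [0.5592, 0.1337, 0.4044]
ee_rot: [3.141, 0.0, -0.427]
force: [-0.0, -0.5, -0.2]
width: 0.0877
```

```bash
cat > w.py <<'E'
from h import *
import sys,pickle
f=grab('wrist',sys.argv[1]); pickle.dump(f,open('wrist.pkl','wb'))
s=get_state(); print(s['t'],s['eef_pos'].round(4),s['ee_rot'].round(3),s['force'].round(1),s['width'],s['q'].round(2)); print(np.round(f['cam_to_world'],3).tolist())
E
python3 w.py w1.png
```

```text
1.65 [0.5591 0.1341 0.4045] [ 3.142  0.    -0.426] [ 0.2 -0.1  1. ] 0.08780597379765882 [ 0.58  0.2  -0.21 -0.   -1.16  0.57]
[[-0.414, 0.879, 0.235, 0.622], [-0.91, -0.4, -0.107, 0.106], [0.0, -0.258, 0.966, 0.384], [0.0, 0.0, 0.0, 1.0]]
```

View pics/w1.png

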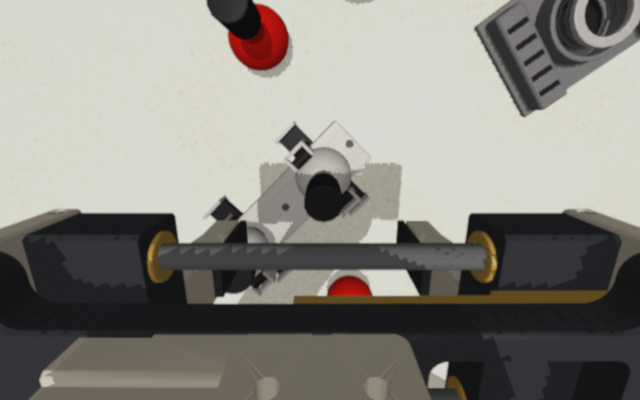

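The wrist view shows the tall flask's cap at about (324,196), centred between the fingers. The dock is at the upper right, around (590,20).

```bash
python3 - <<'E'
from h import *
import pickle
f=pickle.load(open('wrist.pkl','rb')); P=cloud(f)
p=P[150:235,285:365].reshape(-1,3); p=p[p[:,2]>.125]
m=p[p[:,2]>np.percentile(p[:,2],99)-.006]
print(len(p),p[:,2].max(),'top mid',((m.max(0)+m.min(0))/2).round(4),m.mean(0).round(4),np.ptp(m,axis=0).round(4))
s=p[p[:,2]<.155]; A=np.c_[2*s[:,:2],np.ones(len(s))]; c=np.linalg.lstsq(A,(s[:,:2]**2).sum(1),rcond=None)[0]; print('side fit',c[:2].round(4),'r',np.sqrt(c[2]+c[0]**2+c[1]**2).round(4))
q=P[0:110,480:640].reshape(-1,3); q=q[(q[:,2]>.047)&(q[:,2]<.06)]; print('ring',len(q),((q.max(0)+q.min(0))/2).round(4),np.ptp(q,axis=0).round(4))
E
```

```text
1480 0.16774953871514978 top mid [0.5594 0.1329 0.1643] [0.56   0.1328 0.1654] [0.0312 0.0307 0.0068]
side fit [0.5591 0.1332] r 0.0157
ring 1436 [ 0.5885 -0.2029  0.0504] [0.0582 0.0673 0.0068]
```

Call:
send_rows([
  {"offset": [0.1,0.1,3],"turn": 0},
  {"offset": [0.1,0.1,6],"turn": 0},
  {"offset": [0.1,0.1,8.5],"turn": 0},
  {"offset": [0.1,0.1,10.3],"turn": 0},
  {"offset": [0.1,0.1,10.3],"turn": 0},
  {"offset": [0.1,0.1,10.3],"turn": 0},
])

```text
t: 2.25
eef_pos: [0.5599, 0.133, 0.3021]
ee_rot: [3.141, -0.0, -0.425]
force: [0.3, -0.8, -0.8]
width: 0.0878
```

Call:
send_rows([
  {"offset": [0,0,0],"turn": 0},
  {"offset": [0,0,0],"turn": 0},
  {"offset": [0,0,0],"turn": 0},
  {"offset": [0,0,0],"turn": 0},
  {"offset": [0,0,0],"turn": 0},
  {"offset": [0,0,0],"turn": 0},
  {"offset": [0,0,0],"turn": 0},
  {"offset": [0,0,0],"turn": 0},
], hand=-1, squeeze=50)

```text
t: 3.05
eef_pos: [0.5599, 0.132, 0.3016]
ee_rot: [3.141, 0.0, -0.427]
force: [0.1, -0.2, 0.3]
width: 0.0312
```

Call:
send_rows([
  {"offset": [0,0,-0.5],"turn": 0},
  {"offset": [0,0,-1],"turn": 0},
  {"offset": [0,0,-1.5],"turn": 0},
  {"offset": [0,0,-2],"turn": 0},
  {"offset": [0,0,-2.5],"turn": 0},
  {"offset": [0,0,-3],"turn": 0},
  {"offset": [0,0,-3.5],"turn": 0},
  {"offset": [0,0,-4],"turn": 0},
])

```text
t: 3.85
eef_pos: [0.5602, 0.1321, 0.3431]
ee_rot: [-3.141, -0.001, -0.427]
force: [-0.6, -0.4, 2.5]
width: 0.0313
```

Call:
send_rows([
  {"offset": [0,0,-1],"turn": 0},
  {"offset": [0,0,-2],"turn": 0},
  {"offset": [0,0,-3],"turn": 0},
  {"offset": [0,0,-5],"turn": 0},
  {"offset": [0,0,-7],"turn": 0},
  {"offset": [0,0,-8],"turn": 0},
  {"offset": [0,0,-8],"turn": 0},
  {"offset": [0,0,-8],"turn": 0},
])

```text
t: 4.65
eef_pos: [0.5596, 0.132, 0.421]
ee_rot: [3.141, 0.001, -0.427]
force: [-0.5, -0.3, -1.6]
width: 0.0314
```

```bash
python3 - <<'E'
from h import *
import pickle
F={n:grab(n) for n in('scene','top','wrist')}
pickle.dump(F,open('lift.pkl','wb'))
print(get_state()['eef_pos'],get_state()['force'],get_state()['width'])
cv2.imwrite('pics/l1.png',np.vstack([cv2.resize(F['scene']['frame'][130:310,230:460],None,fx=1.7,fy=1.7),F['wrist']['frame'][120:380,120:511]]))
# untouched ring vs top rerun
for n in('scene','top','wrist'):
    P=cloud(F[n]); m=(abs(P[...,0]-.594)<.045)&(abs(P[...,1]+.206)<.045)&(P[...,2]>.045)&(P[...,2]<.06)
    q=P[m]; print(n,len(q),((q.max(0)+q.min(0))/2).round(4) if len(q) else '',np.ptp(q,axis=0).round(4) if len(q) else '')
E
```

```text
[0.55967764 0.13199225 0.42049385] [-0.04750073  0.67476137 -1.77681433] 0.031065293058053733
scene 165 [ 0.5962 -0.208   0.0524] [0.0697 0.0707 0.0129]
top 288 [ 0.5941 -0.2051  0.0511] [0.0688 0.0697 0.0116]
wrist 1624 [ 0.591  -0.2058  0.0494] [0.0641 0.0722 0.0087]
```

View pics/l1.png

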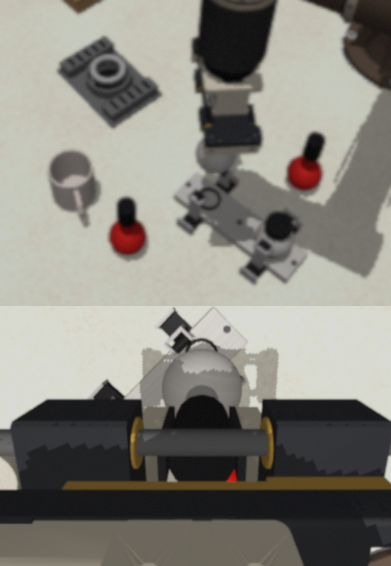

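The flask has been lifted clear (scene crop bulb at (215,155)) and hangs straight. The short flask is still on the rail and the empty place is visible. Next I'll go towards the dock and stop short for a close look.

Call:
send_rows([
  {"offset": [1,3,0],"turn": 0},
  {"offset": [2.5,7,0],"turn": 0},
  {"offset": [4,11,0],"turn": 0},
  {"offset": [5.5,15,0],"turn": 0},
  {"offset": [7,19,0],"turn": 0},
  {"offset": [8.5,23,0],"turn": 0},
  {"offset": [9.2,26.5,0],"turn": 0},
  {"offset": [9.2,29.3,0],"turn": 0},
])

```text
t: 5.6
eef_pos: [0.522, -0.1748, 0.4206]
ee_rot: [3.141, 0.001, -0.428]
force: [-0.2, -0.5, -1.6]
width: 0.0312
```

Call:
send_rows([
  {"offset": [0,0,0],"turn": 0},
  {"offset": [0,0,0],"turn": 0},
  {"offset": [0,0,0],"turn": 0},
  {"offset": [0,0,0],"turn": 0},
])

```text
t: 6.0
eef_pos: [0.5227, -0.172, 0.4214]
ee_rot: [3.142, 0.0, -0.426]
force: [0.2, -0.2, -1.5]
width: 0.0312
```

```bash
cat > m.py <<'E'
from h import *
import sys,pickle
f=grab('wrist',sys.argv[1]); pickle.dump(f,open('wrist.pkl','wb'))
s=get_state(); e=s['eef_pos']; print(s['t'],e.round(4),s['ee_rot'].round(4),s['force'].round(1))
P=cloud(f)
m=(abs(P[...,0]-.594)<.045)&(abs(P[...,1]+.206)<.045)&(P[...,2]>.046)&(P[...,2]<.058)
q=P[m]; print('ring',len(q),((q.max(0)+q.min(0))/2).round(4),np.ptp(q,axis=0).round(4),'z med',np.median(q[:,2]).round(4))
# outer-edge circle fit from mask contour on plane z
c=max(cv2.findContours(m.astype(np.uint8),cv2.RETR_EXTERNAL,cv2.CHAIN_APPROX_NONE)[0],key=len)[:,0]
w=onplane(f,c,np.median(q[:,2]))[:,:2]
(cx,cy),r=cv2.minEnclosingCircle(w.astype(np.float32)); print('ring enclosing',round(cx,4),round(cy,4),round(r,4))
# bulb sphere fit, expected centre
bc=np.array([e[0],e[1],e[2]-.2475]); d=np.linalg.norm(P-bc,axis=-1); b=P[(d<.041)&(P[...,2]<bc[2]+.027)]
A=np.c_[2*b,np.ones(len(b))]; x=np.linalg.lstsq(A,(b**2).sum(1),rcond=None)[0]; print('bulb',len(b),x[:3].round(4),'r',np.sqrt(x[3]+(x[:3]**2).sum()).round(4),'exp',bc.round(4))
t=b-bc; print('bulb extent',b.min(0).round(4),b.max(0).round(4))
E
python3 m.py w2.png
```

```text
6.05 [ 0.5227 -0.1719  0.4215] [-3.1416e+00  1.0000e-04 -4.2550e-01] [ 0.3  0.3 -1.9]
ring 1622 [ 0.5948 -0.2065  0.0499] [0.0709 0.0711 0.0077] z med 0.0514
ring enclosing 0.5948 -0.2068 0.0359
bulb 2755 [ 0.5219 -0.1706  0.1735] r 0.0326 exp [ 0.5227 -0.1719  0.174 ]
bulb extent [ 0.4971 -0.2034  0.1662] [ 0.5547 -0.1392  0.201 ]
```

View pics/w2.png

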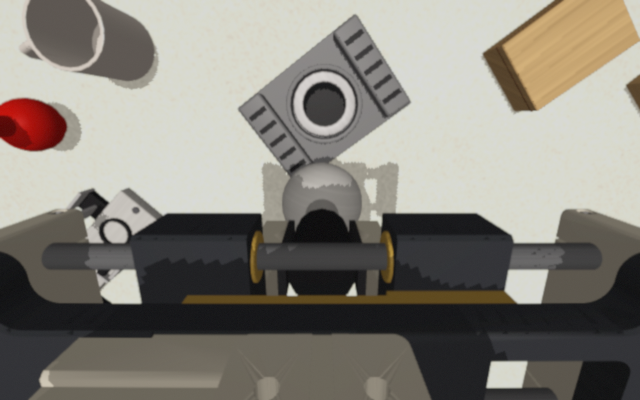

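The ring is in full view at (324,103), fitted at (0.5948, -0.2066). The flask hangs upright with its bulb under the grasp. I'll centre it and descend.

Call:
send_rows([
  {"offset": [3,0.1,0],"turn": 0},
  {"offset": [6,0.2,0],"turn": 0},
  {"offset": [8,0.2,0],"turn": 0},
  {"offset": [8,0.2,2],"turn": 0},
  {"offset": [8,0.2,5],"turn": 0},
  {"offset": [8,0.2,7.5],"turn": 0},
  {"offset": [8,0.2,9],"turn": 0},
  {"offset": [8,0.2,9],"turn": 0},
])

```text
t: 6.85
eef_pos: [0.5939, -0.2068, 0.3289]
ee_rot: [3.14, 0.005, -0.426]
force: [-0.8, -0.1, -1.6]
width: 0.0315
```

Call:
send_rows([
  {"offset": [0,0,0.2],"turn": 0},
  {"offset": [0,0,0.4],"turn": 0},
  {"offset": [0,0,0.6],"turn": 0},
  {"offset": [0,0,0.8],"turn": 0},
  {"offset": [0,0,1.0],"turn": 0},
  {"offset": [0,0,1.2],"turn": 0},
  {"offset": [0,0,1.2],"turn": 0},
  {"offset": [0,0,1.2],"turn": 0},
])

```text
t: 7.65
eef_pos: [0.5948, -0.2078, 0.3204]
ee_rot: [-3.141, -0.002, -0.427]
force: [1.0, -0.4, 3.0]
width: 0.0317
```

```bash
python3 - <<'E'
from h import *
for n in('scene','top','wrist'):
    f=grab(n,f'd_{n}.png'); P=cloud(f)
    d=np.hypot(P[...,0]-.5948,P[...,1]+.2066)
    m=(d>.027)&(d<.035)&(P[...,2]<.07); k=(d>.0425)&(d<.046)&(P[...,2]<.07)
    print(n,m.sum(),np.nanpercentile(P[m][:,2],[50,90]).round(4) if m.any() else '', 'rim',k.sum(),np.median(P[k][:,2]).round(4) if k.any() else '')
s=get_state();print(s['t'],s['eef_pos'],s['force'],s['width'])
a=cv2.imread('pics/d_scene.png')
cv2.imwrite('pics/d1.png',np.vstack([cv2.resize(a[100:230,220:420],None,fx=2.5,fy=2.5),cv2.resize(cv2.imread('pics/d_wrist.png')[80:280,195:445],None,fx=2,fy=2)[:270]]))
E
```

```text
scene 109 [0.0509 0.0648] rim 109 0.0276
top 12 [0.049  0.0511] rim 36 0.0325
wrist 660 [0.0507 0.0518] rim 724 0.0335
7.8 [ 0.5947566  -0.20781888  0.32023999] [ 2.46007387 -1.66467365  2.81953289] 0.03146517602870432
```

View pics/d1.png

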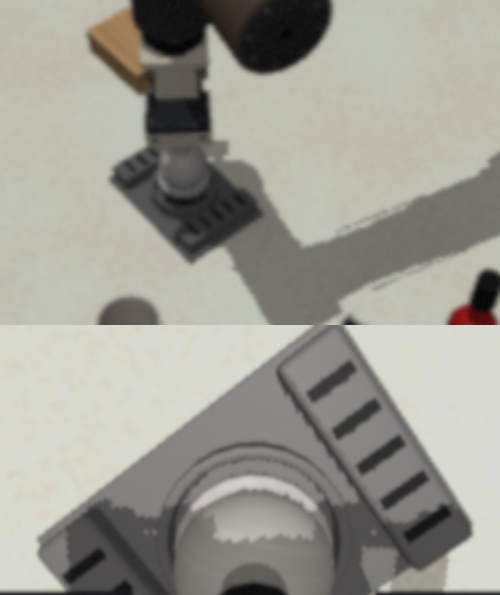

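The flask is seated: it made contact at TCP z 0.320, and the bulb sits inside the ring in both views. Now I'll press down gradually.

Call:
send_rows([
  {"offset": [0,0,0.3],"turn": 0},
  {"offset": [0,0,0.6],"turn": 0},
  {"offset": [0,0,0.9],"turn": 0},
  {"offset": [0,0,1.2],"turn": 0},
  {"offset": [0,0,1.5],"turn": 0},
  {"offset": [0,0,1.8],"turn": 0},
  {"offset": [0,0,2.0],"turn": 0},
  {"offset": [0,0,2.0],"turn": 0},
])

```text
t: 8.6
eef_pos: [0.5949, -0.2078, 0.3004]
ee_rot: [-3.142, -0.002, -0.426]
force: [1.5, -1.6, 9.9]
width: 0.031
```

Call:
send_rows([
  {"offset": [0,0,0],"turn": 0},
  {"offset": [0,0,0],"turn": 0},
  {"offset": [0,0,0],"turn": 0},
  {"offset": [0,0,0],"turn": 0},
])

```text
t: 9.0
eef_pos: [0.5949, -0.2078, 0.3007]
ee_rot: [-3.141, -0.002, -0.426]
force: [2.3, -0.7, 9.3]
width: 0.0316
```

```bash
cat > r.py <<'E'
from h import *
for n in('wrist','wrist','top','scene'):
    f=grab(n,f'p_{n}.png'); P=cloud(f)
    d=np.hypot(P[...,0]-.5948,P[...,1]+.2066)
    m=(d>.031)&(d<.035)&(P[...,2]<.06); k=(d>.0425)&(d<.046)&(P[...,2]<.07)
    print(n,m.sum(),np.nanpercentile(P[m][:,2],[10,50,90]).round(4) if m.any() else '', 'rim',k.sum(),np.nanpercentile(P[k][:,2],[10,50,90]).round(4) if k.any() else '')
    s=get_state();print(s['t'],s['eef_pos'].round(4),s['force'].round(1),s['width'])
cv2.imwrite('pics/p1.png',cv2.resize(cv2.imread('pics/p_wrist.png')[40:290,165:475],None,fx=2,fy=2))
E
python3 r.py
```

```text
wrist 710 [0.0302 0.032  0.0576] rim 840 [0.0327 0.0335 0.0343]
9.05 [ 0.5949 -0.2078  0.3007] [ 1.4 -1.2  9.5] 0.03114767717259213
wrist 726 [0.0303 0.032  0.0578] rim 835 [0.0326 0.0335 0.0343]
9.1 [ 0.5949 -0.2078  0.3007] [ 1.1 -0.9 10.2] 0.031404048984014686
top 16 [0.0284 0.0312 0.0566] rim 35 [0.0304 0.0323 0.0354]
9.15 [ 0.5949 -0.2078  0.3007] [ 1.5 -1.3  9.6] 0.03113608027151993
scene 54 [0.0277 0.0337 0.0564] rim 99 [0.0141 0.0285 0.0367]
9.2 [ 0.5949 -0.2079  0.3007] [ 1.7 -1.5  8.9] 0.03144597502146482
```

View pics/p1.png

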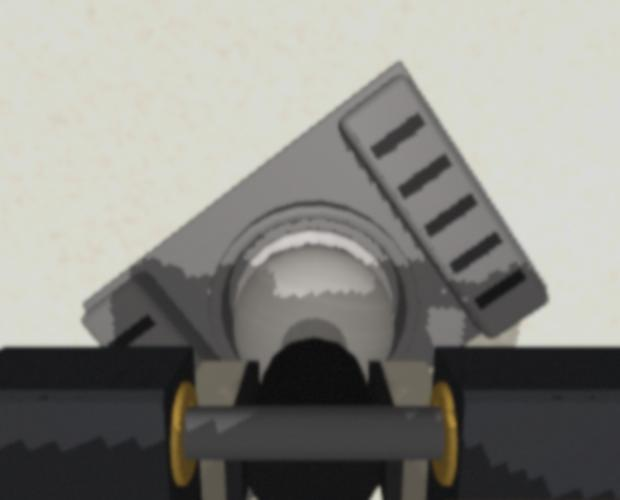

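The wrist view shows the ring just inside the collar, and depth puts it about 1.5 mm below the rim. I'll press 1 mm more for margin.

Call:
send_rows([
  {"offset": [0,0,0.05],"turn": 0},
  {"offset": [0,0,0.1],"turn": 0},
  {"offset": [0,0,0.1],"turn": 0},
  {"offset": [0,0,0.1],"turn": 0},
  {"offset": [0,0,0.1],"turn": 0},
  {"offset": [0,0,0.1],"turn": 0},
])

```text
t: 9.8
eef_pos: [0.5949, -0.2078, 0.2998]
ee_rot: [-3.141, -0.002, -0.426]
force: [2.0, -0.7, 9.9]
width: 0.0314
```

```bash
python3 r.py; python3 -c "
from h import *
f=grab('scene');P=cloud(f)
p=P[(np.hypot(P[...,0]-.508,P[...,1]-.2625)<.03)&(P[...,2]>.1)];print('short',len(p),p.mean(0).round(4))"
```

```text
wrist 741 [0.0296 0.0312 0.0578] rim 842 [0.0326 0.0335 0.0343]
9.85 [ 0.5949 -0.2078  0.2997] [ 1.1 -0.7 10.4] 0.03147165275131143
wrist 745 [0.0297 0.0313 0.0579] rim 843 [0.0326 0.0335 0.0344]
9.9 [ 0.5949 -0.2078  0.2998] [ 1.5 -0.4  9.9] 0.03103217202274481
top 20 [0.0292 0.0412 0.0587] rim 35 [0.0303 0.0328 0.0351]
9.95 [ 0.5949 -0.2078  0.2998] [ 2.  -1.1 10.8] 0.03145161015376403
scene 52 [0.0268 0.0333 0.0568] rim 112 [0.0123 0.0294 0.0362]
10.0 [ 0.5949 -0.2079  0.2998] [ 1.1 -0.3  9.8] 0.031153944583593676
short 222 [0.511  0.2636 0.1082]
```

```bash
python3 -c "
from station import *
print(job_done())"
```

```text
the job is handed in; nothing more can be done
None
```

I lifted the tall flask straight out of its catches, seated it upright in the dock ring and pressed it down. I handed the job in at about 10 s, still gripping the flask by its cap.

**Ring depth:** the wrist camera's depth shows the ring about 2 mm below the collar's rim (31.2 mm against 33.5 mm). That is about 20 mm of travel, short of the 24 mm stop. The pressing force is steady at about 10 N, or about 12 N with the flask's weight, which fits that depth.

**Weaker views:** the scene and top views had few pixels on the ring behind the flask and gripper, so their ring heights don't confirm the wrist reading. The scene's medians put both the ring and the rim off (33 mm and 29 mm), and the top view's last ring median was 41 mm.

**Grip and contact:** the opening stayed at 31 mm, and the fingertips are about 9 cm above the ring. A small side force of 1–2 N remained.

**Bystanders:** I measured the short flask again and it is still on the rail. I didn't measure the mug, label roll, box or red flasks again, but the arm's path stayed clear of them.

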